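Load the film applicator and hold its sprung hood for threading

TASK

Slip the full blue film roll over the upright unwind spindle until it sits right down on the black brake disc, and let go of it. Then lift the clear hood of the film applicator past its balance point, where the gas strut takes over its weight, but do not let it fly up to its stop; ease it back and finish still holding it with the gripper, steady and just below the balance point, where it would sink shut if you let go, so that I can thread the film under it. Leave the other roll, the bare core, the tools, the bottle and the plate tray where they are.

Things in the scene. Friction and masses are not known exactly. Their poses are not given: they have to be found in the camera images.
- blue_roll: the roll to mount: bright blue film on a brown cardboard core, a plain tube standing on end, 58 mm across, 50 mm tall, bore 28 mm right through, about 0.11 kg. It stands on the table beside a white roll and a bare core, in any order. Origin: centre of its underside; z up along the bore. Either way up will do
- blue_roll_mid (a point): centre of the blue roll, on its axis, 25 mm above its underside
- unwind: unwind unit, fixed to the table: aluminium plate 100 x 100 x 12 mm; on it a black brake disc 72 mm across, 8 mm thick (its top 20 mm above the table); from this a steel spindle 24 mm in diameter rises to 88 mm above the table, the last 12 mm tapering to a 10 mm tip. Origin: on the spindle axis at table height; z up. Its place varies
- spindle_mid (a point): point on the spindle axis, 45 mm above the table (25 mm above the brake disc): the centre of a fully seated roll lies here
- applicator: film applicator, fixed to the table: aluminium base plate 300 x 300 x 12 mm, upright rollers and a camera under a clear hood 190 mm deep, 240 wide, 100 high with aluminium edges. Origin: under the middle of the hood, nearly, at table height; x points from the hood's handle to its hinge, y left along the hinge line, z up. Place and yaw vary
- hood_hinge (a point): middle of the hood's hinge line, 118 mm above the table at the back of the applicator (110 mm along its x axis from its origin); axes as the applicator's; the hinge line runs along y
- hood (a joint): angle of the 0.95 kg hood (rad): 0 shut (at the start), grows as the handle side rises, 1.2 open stop. It balances at 0.70 (40 degrees). Below that it sinks shut by itself (at the handle about 2.5 N when shut, 0.3 N near the balance); above, the damped gas strut drives it up to the stop (up to 1.5 N). 0.1 rad is 23 mm of handle travel. Just below: some 0.03 to 0.2 rad short of the balance
- hood_handle (a point): middle of the handle, a black round bar 12 mm thick, 130 mm long, parallel to the hinge line, 45 mm out from the hood's front panel (39 mm clear behind it). Shut, it is 235 mm from the hinge line and 10 mm below it, 108 mm above the table; at the balance 262 mm. It swings on an arc about the hinge line; axes turn with the hood (x to the hinge, y along the bar). The bar may turn between the fingers
- white_roll: bystander: white roll of the same size as the blue one, standing on end. Origin: centre of its underside
- bare_core: bystander: empty brown cardboard core, 34 mm across, 50 mm tall, standing on end. Origin: centre of its underside
- screwdriver: bystander: screwdriver lying between the robot and the machine
- wrench: bystander: steel wrench lying far left
- cleaner: bystander: white bottle with a blue cap, 56 mm across, 150 mm tall, to the right of the applicator
- caliper: bystander: digital caliper, 200 mm long, lying beyond the spindle
- plate_tray: bystander: low blue tray 200 x 150 x 45 mm with white plates, right of the applicator
There are look-alikes about, which are no part of the job. Several things look just like the blue_roll: the one meant starts farthest from the robot's base. Leave any green or turquoise look-alike of the unwind alone.

How it is judged:
On the way, in this order (a step that is already met when the one before it is completed fails the run):
1. the blue roll is fully down on the spindle and let go, with the hood still shut (distance between blue_roll_mid and spindle_mid below 0.006 m and angle between the z axis of blue_roll and the z axis of unwind, either way round below 0.07 rad and contact force between the arm and blue_roll below 0.1 N and linear speed of blue_roll below 0.02 m/s and value of joint hood below 0.1 rad), for 0.2 s.
2. the hood has been raised past its balance point (above 0.73 rad) (value of joint hood above 0.73 rad), for 0.1 s.
At the end, for the whole second after the job is handed in: the fingers hold the hood still (over 0.1 N, under 0.05 rad/s) at 0.50 to 0.67 rad, i.e. 0.03 to 0.20 rad below its balance at 0.70; the blue roll is on the spindle, its centre within 6 mm of the seated point and axis within 4 degrees, touched by neither robot nor hood (distance between blue_roll_mid and spindle_mid below 0.006 m and angle between the z axis of blue_roll and the z axis of unwind, either way round below 0.07 rad and value of joint hood between 0.5 and 0.67 rad and velocity of joint hood between -0.05 and 0.05 rad/s and contact force between the fingers and hood above 0.1 N and contact force between the arm and blue_roll below 0.1 N and contact force between blue_roll and hood below 0.1 N); the arm keeps its last pose, push and grip.
It fails at once if the hood flew up to its open stop (above 1.12 rad) (value of joint hood above 1.12 rad).
It fails at once if the white roll or the bare core was shifted by more than 30 mm or knocked over (distance of any of white_roll, bare_core from where it was at the start of the episode above 0.03 m or angle between any of white_roll, bare_core's own z axis and vertical above 0.5 rad).
It fails at once if the screwdriver, wrench or caliper was shifted by more than 30 mm or knocked over (distance of any of screwdriver, wrench, caliper from where it was at the start of the episode above 0.03 m).
It fails at once if the cleaner bottle or plate tray was shifted by more than 30 mm or knocked over (distance of any of cleaner, plate_tray from where it was at the start of the episode above 0.03 m or angle between cleaner's own z axis and vertical above 0.5 rad).
It also fails if it takes over 64 s, if anything falls off the work surface, if the arm or the gripper's body presses on something with over 40 N, if the wrist force passes 120 N, or if a joint passes its speed limit or range.

ROBOT

A 7-joint arm with a two-finger parallel gripper is mounted at the origin on the work surface. World frame = base frame: x ahead of the robot, y to its left, z up, the work surface at z = 0. Lengths are in m, angles in rad, forces in N, time in s.
With the tool pointing down it reaches from about 0.35 to 0.9 m from the base axis. Payload 7.2 kg.
Tool frame: the origin (TCP) lies between the finger pads; the fingertips stand 11 mm ahead of it and the grasp point (between the pads) lies 8 mm behind it (bot.tips_ahead is the distance from the TCP to the fingertips, in m); z points along the fingers, x is the direction in which the jaws open and shut, and the axes are right-handed (so a half turn about z gives the same grasp; the last joint's range is limited). The gripper opens to 85 mm and grips with 20 to 120 N. Pads are 22 mm wide; open, the fingers measure 114 mm over their backs; the gripper's body (76 mm by 85 mm) begins 54 mm behind the grasp point. The pads swing forward as they close: fully open they stand 13 mm farther back than shut.
Start: joints at [1.08, 0.411, -0.013, 1.596, 0.006, 1.134, -0.082], TCP at [0.256, -0.57, 0.218] pointing down, gripper open.
Joint ranges: [-2.95, 2.95], [-0.29, 1.99], [-1.47, 1.44], [0.14, 2.54], [-1.03, 4.17], [0.13, 1.85], [-2.86, 2.86]. Speed limits (rad/s): [2.39, 2.39, 3.01, 3.01, 3.14, 3.14, 3.14].

INTERFACE

Orientations are given as a unit quaternion [x, y, z, w].
In Python, from workcell import bot, imaging gives the robot as it stands. The module is installed in compiled form; this text tells all that it offers.
- The arm moves only by the tool carry_out, never from a script. Its arguments are lists of equal length, an entry for each row: "dp": the shift along the tool's x, y, z in mm, a list of three; "twist": the turn, a rotation vector about the tool's x, y, z in rad, a list of three. A call has 1 to 8 rows; each row is the pose to reach, as a shift and turn from the pose commanded when the call began, along the tool's axes at that moment; what a row does not reach only later rows make up. A row lasts 1/12 s, in which the tool goes at most 41.7 mm and 7.16 degrees, less where a joint would pass 70% of its speed; a pose out of reach is approached as far as the arm can. A call with a gripper value outside its range is refused whole. "grip" is the opening, from 0 (shut) to 1 (fully open), set as the call begins (left out, the last holds). The fingers move at their own pace and stop on an object; the grip force is fixed at half the most. Time passes only in rows, so rows that repeat a pose let the fingers close. It gives the time, the measured TCP pose, the force and the opening at its end, in the units of the state.
- bot.state(): the state, without advancing time (a new reading comes with each control period).
- imaging.camera(name): name is "scene" or "top"; returns the picture (384x512x3 uint8, blue, green, red); there is no depth.
- imaging.get_calibration(name): a dict with "camera_matrix" (3x3 intrinsics, pixels), "dist" ([k1, k2, p1, p2, k3] as OpenCV has them; the pictures are not rectified), "pose" (4x4, takes a point from camera to world coordinates). Camera axes: x right, y up, looking along -z (the intrinsics and any distortion apply to the point x, -y, -z); pixel columns grow to the right and rows downward; lengths in m; the calibration is good to about 2 mm. A picture is of the moment at which its call begins. get_calibration takes no time and is no camera call.
- bot.hand_in(): hands the job in, once; it reports no verdict.
The state is a dict: "time": time; "joints": joint angles; "joint_vel": joint speeds; "joint_torque": joint torques, N m; "eef_pos": TCP position; "tcp_rot": TCP orientation; "force": force on the tool from outside, world axes, zero at the start; "torque": the same for the moment, N m; "gripper_width": opening from 0.0 (shut) to 1.0 (fully open).
Only numpy, scipy, OpenCV 4.12 (cv2) and the standard library are available. Lean on these libraries where they do the work, as an engineer would, in place of code of your own. Each camera call takes 0.05 s, during which the arm holds its last target.

## Working session

There is one attempt and no reset: what is moved stays moved. The work goes in short steps, Python scripts to look and compute and a tool call to move; the robot and the scene stay as the last step left them, time stands still between calls to the robot, and variables do not carry over. Pictures are saved under pics/ and viewed, and the job is handed in when it is done.

Besides the shell and the picture viewer there is one more tool, called after "Request:" by a JSON object that holds its "method" and its "body". carry_out: Moves the arm, as the interface text tells. Its arguments: {"type":"object","properties":{"dp":{"type":"array"},"twist":{"type":"array"},"grip":{"type":"number"}},"required":["dp","twist"]}

```bash
mkdir -p pics; python3 - <<'E'
from workcell import bot, imaging
import cv2
for n in("scene","top"):
    im=imaging.camera(n); cv2.imwrite(f"pics/{n}0.png",im)
    c=imaging.get_calibration(n); print(n,c["camera_matrix"],c["dist"],c["pose"])
print(bot.state(), bot.tips_ahead)
E
```

```text
scene [[348.19219837   0.         255.04655313]
 [  0.         348.19219837 183.58938352]
 [  0.           0.           1.        ]] [0.01164136 0.         0.         0.         0.        ] [[ 0.03159413 -0.85806937  0.51256099  1.1428323 ]
 [ 0.9994109   0.03399815 -0.00468773 -0.07295104]
 [-0.01340373  0.51240715  0.85863802  1.2223553 ]
 [ 0.          0.          0.          1.        ]]
top [[381.27426624   0.         266.11527223]
 [  0.         381.27426624 190.92951625]
 [  0.           0.           1.        ]] [0.01776831 0.         0.         0.         0.        ] [[-0.00638335  0.98500684 -0.17239716  0.27699096]
 [-0.99985816 -0.00897406 -0.01425234 -0.06212217]
 [-0.01558576  0.17228173  0.98492441  1.19576848]
 [ 0.          0.          0.          1.        ]]
{'time': 0.1, 'joints': array([ 1.07975772,  0.4118263 , -0.01272899,  1.59694384,  0.00558559,
        1.13430661, -0.0821965 ]), 'joint_vel': array([-0.00042268, -0.00094372,  0.00012764, -0.00292007, -0.00028415,
        0.00090002,  0.00083813]), 'joint_torque': array([ 2.89799675e-03, -6.01829195e+01,  6.84180837e-01, -3.00087762e+01,
        1.39384170e-02,  6.45625871e-03, -8.37509424e-05]), 'eef_pos': array([ 0.25625848, -0.56954509,  0.21733987]), 'tcp_rot': array([ 8.39757044e-01, -5.42961861e-01, -6.29688130e-04, -3.58072467e-04]), 'force': array([ 0.41812352, -0.67186744,  0.62823777]), 'torque': array([ 0.00251045,  0.05901414, -0.03394198]), 'gripper_width': 1.0005819149233643} 0.011
```

View pics/scene0.png

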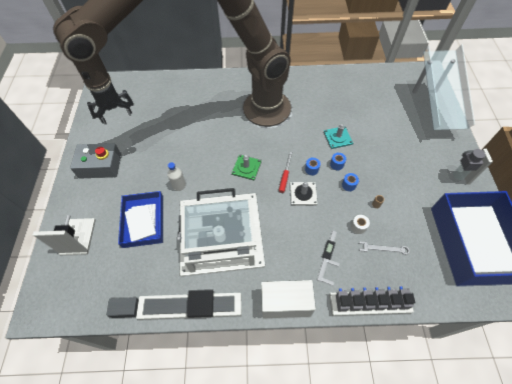

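View pics/top0.png

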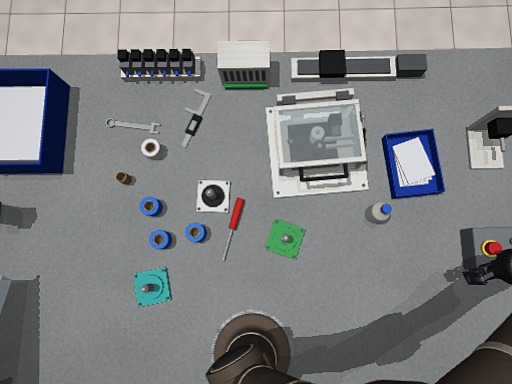

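Top view: three blue rolls at about (151,206), (160,240) and (196,232). The aluminium unwind is at (213,196), with green and turquoise look-alikes at (286,239) and (152,287). The hood is at (320,135) with its handle at (325,175). Next I'll measure these.

```bash
cat > h.py <<'E'
import numpy as np, cv2
from workcell import bot, imaging
C={n:imaging.get_calibration(n) for n in("scene","top")}
def ray(n,uv):
    c=C[n];p=cv2.undistortPoints(np.array([[uv]],float),c["camera_matrix"],np.array(c["dist"]))[0,0]
    d=c["pose"][:3,:3]@np.array([p[0],-p[1],-1.]);return c["pose"][:3,3],d
def plane(n,uv,z):
    o,d=ray(n,uv);return o+d*(z-o[2])/d[2]
def proj(n,P):
    c=C[n];q=(np.asarray(P)-c["pose"][:3,3])@c["pose"][:3,:3];q=q*[1,-1,-1]
    return cv2.projectPoints(q.reshape(-1,1,3),np.zeros(3),np.zeros(3),c["camera_matrix"],np.array(c["dist"]))[0][:,0]
def tri(a,b):
    (o1,d1),(o2,d2)=ray("scene",a),ray("top",b)
    A=np.stack([d1,-d2],1);t=np.linalg.lstsq(A,o2-o1,rcond=None)[0]
    p,q=o1+t[0]*d1,o2+t[1]*d2;return (p+q)/2,np.linalg.norm(p-q)
E
python3 - <<'E'
from h import *
for n in("scene","top"):
    im=cv2.imread(f"pics/{n}0.png");h=cv2.cvtColor(im,cv2.COLOR_BGR2HSV)
    m=cv2.inRange(h,(100,150,90),(125,255,255))
    k,l,s,c=cv2.connectedComponentsWithStats(m)
    for i in range(1,k):
        if 40<s[i,4]<600:
            # fit the outline by hull ellipse
            e=cv2.fitEllipse(cv2.convexHull(np.argwhere(l==i)[:,::-1].astype(np.int32))) if s[i,4]>60 else None
            p=plane(n,c[i],0.05);print(n,s[i],c[i].round(1),p.round(3),np.hypot(*p[:2]).round(3),e and np.round(e[0],1))
a=cv2.imread("pics/top0.png")
cv2.imwrite("pics/crop1.png",cv2.resize(a[170:270,120:260],None,fx=5,fy=5,interpolation=cv2.INTER_CUBIC))
cv2.imwrite("pics/crop2.png",cv2.resize(a[80:205,255:380],None,fx=4.8,fy=4.8,interpolation=cv2.INTER_CUBIC))
a=cv2.imread("pics/scene0.png")
cv2.imwrite("pics/crop3.png",cv2.resize(a[140:220,270:380],None,fx=6,fy=6,interpolation=cv2.INTER_CUBIC))
cv2.imwrite("pics/crop4.png",cv2.resize(a[175:280,165:280],None,fx=5,fy=5,interpolation=cv2.INTER_CUBIC))
E
```

```text
scene [332 153  14  16  84] [338.5 160. ] [0.345 0.276 0.05 ] 0.442 [338.5 159.9]
scene [306 158  14  15  80] [312.8 164.9] [0.364 0.169 0.05 ] 0.402 [312.9 164.6]
scene [344 173  14  14  83] [350.6 180.4] [0.443 0.309 0.05 ] 0.54 [350.7 179.6]
scene [445 191  67  30 205] [474.5 196.8] [0.534 0.761 0.05 ] 0.93 [478.1 205. ]
scene [124 192  37  51 506] [148.1 212.9] [ 0.555 -0.471  0.05 ] 0.728 [146.1 215.2]
scene [119 217  14  28 152] [125.  234.1] [ 0.637 -0.544  0.05 ] 0.838 [126.5 232.4]
scene [470 264  42  13  86] [489.6 274. ] [0.826 0.707 0.05 ] 1.087 [454.  288.2]
top [  0  69  49  96 333] [ 32.  113.7] [0.733 0.695 0.05 ] 1.01 [24.5 59.9]
top [140 197  19  19 162] [149.5 205.6] [0.435 0.309 0.05 ] 0.534 [149.2 205.5]
top [382 204  10   9  71] [386.2 208.2] [ 0.421 -0.406  0.05 ] 0.586 [386.2 208.3]
top [186 223  19  19 167] [195.1 232.1] [0.354 0.168 0.05 ] 0.392 [194.7 232. ]
top [149 230  20  19 172] [159.1 239.1] [0.334 0.276 0.05 ] 0.433 [158.7 239.1]
```

View pics/crop1.png

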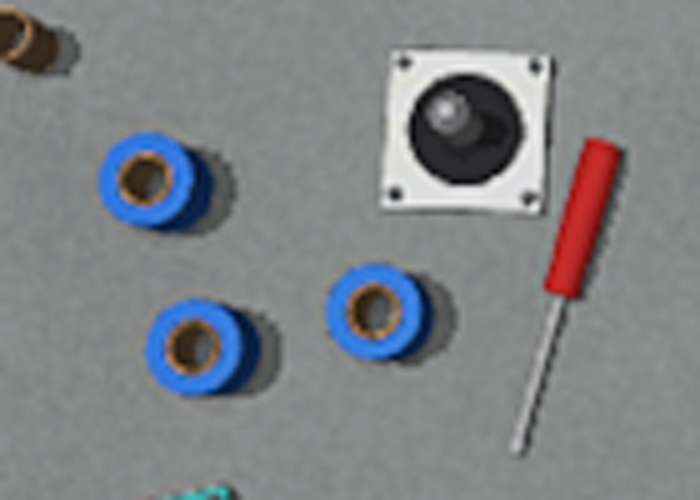

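View pics/crop2.png

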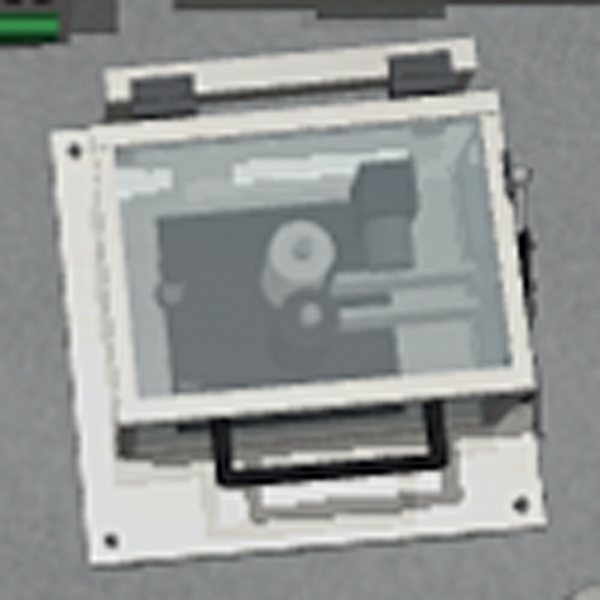

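View pics/crop3.png

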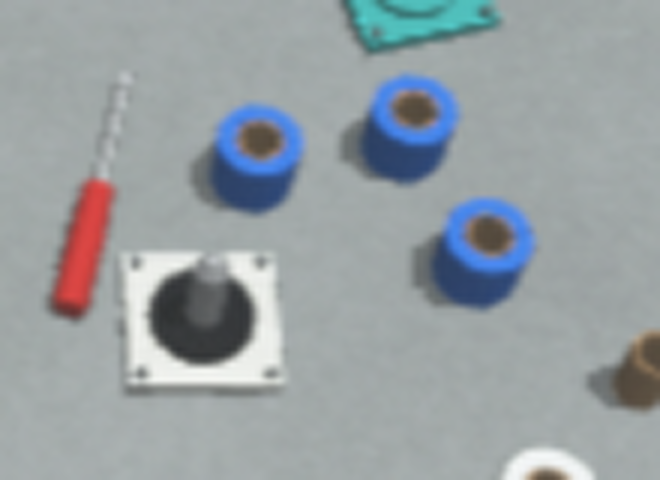

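View pics/crop4.png

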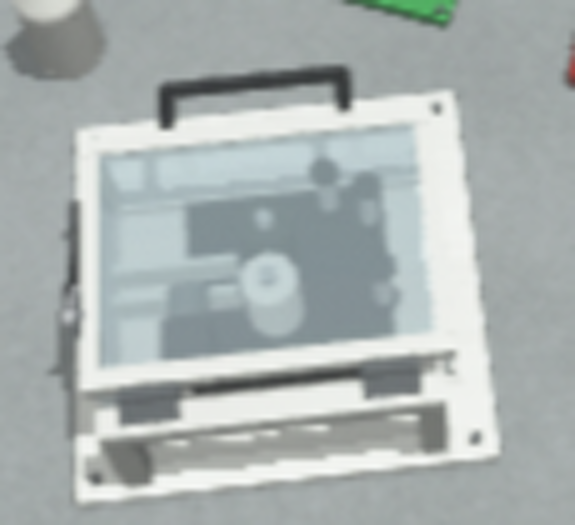

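```bash
python3 - <<'E'
from h import *
def t(x,y,s,u0,v0): return ((x+.5)/s-.5+u0,(y+.5)/s-.5+v0)
c1=lambda x,y:t(x,y,5,120,170); c3=lambda x,y:t(x,y,6,270,140)
c2=lambda x,y:t(x,y,4.8,255,80); c4=lambda x,y:t(x,y,5,165,175)
def pr(l,*a): print(l,*[np.round(x,4) for x in a])
pr("roll top",plane("top",c1(148,180),.05),plane("scene",c3(489,236),.05),*tri(c3(489,236),c1(148,180)))
pr("tip",plane("top",c1(446,107),.088),plane("scene",c3(212,261),.088),*tri(c3(212,261),c1(446,107)))
pr("plate top",np.mean([plane("top",c1(*q),.012) for q in[(390,50),(552,55),(545,213),(380,210)]],0))
pr("plate scene",np.mean([plane("scene",c3(*q),.012) for q in[(121,254),(275,252),(286,384),(126,390)]],0))
pr("disc",plane("top",c1(466,129),.02),plane("scene",c3(202,315),.02))
# handle bar ends
L=[plane("top",c2(222,478),.108),plane("top",c2(445,463),.108)];pr("handle top",*L,np.mean(L,0),np.linalg.norm(L[0]-L[1]))
R=[plane("scene",c4(167,90),.108),plane("scene",c4(345,74),.108)];pr("handle scene",*R,np.mean(R,0),np.linalg.norm(R[0]-R[1]))
pr("tri",*tri(c4(167,90),c2(445,463)),*tri(c4(345,74),c2(222,478)))
T=[plane("top",c2(*q),.012) for q in[(52,130),(93,565),(545,523)]];pr("base",*T)
S=[plane("scene",c4(*q),.012) for q in[(78,502),(498,455),(455,92),(78,130)]];pr("baseS",*S)
for a,b in((0,1),(1,2)):pr("len",np.linalg.norm(T[a]-T[b]))
x=T[0]-T[1];pr("yaw",np.degrees(np.arctan2(x[1],x[0])),'y',np.degrees(np.arctan2(*(T[1]-T[2])[1::-1]))-90)
h=L[0]-L[1];pr("handle y dir",np.degrees(np.arctan2(h[1],h[0]))-90)
h=R[1]-R[0];pr("handle y dirS",np.degrees(np.arctan2(h[1],h[0]))-90)
x=S[1]-S[2];pr("yawS",np.degrees(np.arctan2(x[1],x[0])), "mid",(S[0]+S[2])/2,(T[0]+T[2])/2)
s=bot.state();from scipy.spatial.transform import Rotation as Ro
print(Ro.from_quat(s["tcp_rot"]).as_matrix().round(3))
E
```

```text
roll top [0.4355 0.3102 0.05  ] [0.4366 0.3115 0.05  ] [0.4357 0.3114 0.0485] 0.0012
tip [0.4722 0.1233 0.088 ] [0.4709 0.1221 0.088 ] [0.4719 0.1224 0.0897] 0.0012
plate top [0.4699 0.1226 0.012 ]
plate scene [0.4701 0.1238 0.012 ]
disc [0.4701 0.1219 0.02  ] [0.4717 0.1229 0.02  ]
handle top [ 0.5011 -0.1476  0.108 ] [ 0.5091 -0.2825  0.108 ] [ 0.5051 -0.2151  0.108 ] 0.1351
handle scene [ 0.5079 -0.2778  0.108 ] [ 0.4995 -0.1468  0.108 ] [ 0.5037 -0.2123  0.108 ] 0.1313
tri [ 0.5086 -0.2798  0.1098] 0.0046 [ 0.5007 -0.1471  0.1101] 0.0008
base [ 0.7644 -0.0446  0.012 ] [ 0.4636 -0.0696  0.012 ] [ 0.4888 -0.3653  0.012 ]
baseS [ 0.783  -0.3404  0.012 ] [ 0.7601 -0.0446  0.012 ] [ 0.464  -0.0655  0.012 ] [ 0.4867 -0.3638  0.012 ]
len 0.3018
len 0.2968Traceback (most recent call last):
  File "<stdin>", line 18, in <module>
  File "<stdin>", line 5, in pr
    return _wrapfunc(a, 'round', decimals=decimals, out=out)
    return _wrapit(obj, method, *args, **kwds)
    result = getattr(arr, method)(*args, **kwds)
numpy._core._exceptions._UFuncNoLoopError: ufunc 'multiply' did not contain a loop with signature matching types (dtype('<U1'), dtype('float64')) -> None
```

The blue roll meant is top-view pixel (149,205), 0.54 m from the base. The other two, at (195,232) and (159,239), are 0.39 and 0.43 m away. The crop shows it plainly: the left-hand roll of the three. The spindle is the one on the silver-white plate with the black disc, at (0.471, 0.1226). Now the move to above the roll.

```bash
cat >> h.py <<'E'
from scipy.spatial.transform import Rotation as Ro
def go(p,R=None,p0=None,R0=None):
    s=bot.state();p0=s["eef_pos"] if p0 is None else np.array(p0);R0=Ro.from_quat(s["tcp_rot"]) if R0 is None else R0
    d=R0.inv().apply(np.array(p)-p0)*1000
    tw=(R0.inv()*R).as_rotvec() if R is not None else np.zeros(3)
    print("dp",d.round(1),"tw",tw.round(4))
E
python3 - <<'E'
from h import *
go([.40,-.05,.218]);go([.436,.311,.16]);go([.436,.311,.022])
print(plane("top",(123,177),.05),plane("top",(150,147),.05))
E
```

```text
dp [-4.148e+02 -3.443e+02 -1.000e-01] tw [0. 0. 0.]
dp [-729.1 -525.3   58.4] tw [0. 0. 0.]
dp [-728.9 -525.3  196.4] tw [0. 0. 0.]
[0.52513209 0.39520409 0.05      ] [0.62012842 0.31625408 0.05      ]
```

Request:
{"method": "carry_out", "body": {"dp": [[-415,-344,0],[-415,-344,0],[-415,-344,0],[-415,-344,0],[-415,-344,0],[-415,-344,0],[-415,-344,0],[-415,-344,0]], "twist": [[0,0,0],[0,0,0],[0,0,0],[0,0,0],[0,0,0],[0,0,0],[0,0,0],[0,0,0]], "grip": 1}}

```text
time: 0.77
eef_pos: [0.345, -0.2466, 0.218]
tcp_rot: [0.84, -0.543, -0.0, 0.0]
force: [0.7, -0.2, 0.2]
gripper_width: 1.001
```

```bash
python3 - <<'E'
from h import *
s=bot.state();print(s["joints"].round(2),s["joint_vel"].round(2))
go([.40,-.05,.218]);go([.436,.311,.16])
E
```

```text
[ 0.71  0.08 -0.22  2.04  0.02  1.03 -0.66] [-0.62 -0.31 -0.49  0.35 -0.03 -0.05 -1.09]
dp [-1.567e+02 -1.309e+02 -1.000e-01] tw [0. 0. 0.]
dp [-471.2 -311.8   57.8] tw [0. 0. 0.]
```

Request:
{"method": "carry_out", "body": {"dp": [[-157,-131,0],[-157,-131,0],[-157,-131,0],[-157,-131,0],[-157,-131,0],[-471,-312,30],[-471,-312,30],[-471,-312,30]], "twist": [[0,0,0],[0,0,0],[0,0,0],[0,0,0],[0,0,0],[0,0,0],[0,0,0],[0,0,0]]}}

```text
time: 1.43
eef_pos: [0.4123, 0.0741, 0.2077]
tcp_rot: [0.84, -0.543, 0.0, -0.0]
force: [0.7, 0.2, 0.7]
gripper_width: 1.0
```

```bash
python3 - <<'E'
from h import *
s=bot.state();print(s["joints"].round(2),s["joint_vel"].round(2),s["eef_pos"])
go([.436,.311,.12])
E
```

```text
[ 0.25  0.11 -0.58  2.05  0.07  1.01 -1.51] [-0.78  0.34 -0.49 -0.2   0.26 -0.06 -1.39] [0.412292   0.07408603 0.20772855]
dp [-206.4 -118.7   87.7] tw [0. 0. 0.]
```

Request:
{"method": "carry_out", "body": {"dp": [[-206,-119,40],[-206,-119,40],[-206,-119,40],[-206,-119,40],[-206,-119,88],[-206,-119,88],[-206,-119,88],[-206,-119,88]], "twist": [[0,0,0],[0,0,0],[0,0,0],[0,0,0],[0,0,0],[0,0,0],[0,0,0],[0,0,0]]}}

```text
time: 2.1
eef_pos: [0.4344, 0.3109, 0.1172]
tcp_rot: [0.841, -0.541, -0.002, 0.002]
force: [-0.3, -0.2, -0.0]
gripper_width: 1.001
```

```bash
python3 - <<'E'
from h import *
s=bot.state();print(s["joints"].round(2),s["joint_vel"].round(2),s["eef_pos"])
go([.436,.311,.022])
for n in("scene","top"):cv2.imwrite(f"pics/{n}1.png",imaging.camera(n))
a=cv2.imread("pics/scene1.png")[100:260,260:420];b=cv2.imread("pics/top1.png")[130:290,80:240]
cv2.imwrite("pics/c1.png",cv2.resize(np.hstack([a,b]),None,fx=2.5,fy=2.5,interpolation=cv2.INTER_CUBIC))
E
```

```text
[-0.22  0.45 -0.63  1.89  0.33  0.91 -2.15] [ 0.06 -0.07  0.01  0.01 -0.02  0.04  0.06] [0.4343965  0.31088886 0.11715038]
dp [ 0.7 -1.9 95.1] tw [0. 0. 0.]
```

View pics/c1.png

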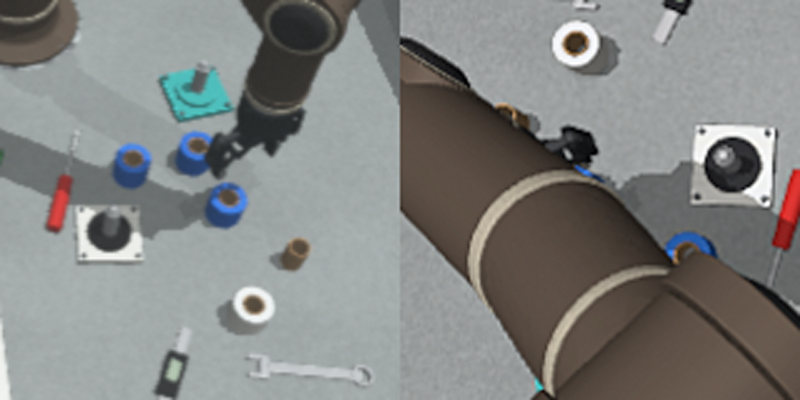

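The scene view shows the gripper above and just behind the chosen roll (crop 225,205), with the other two rolls clear. Descending.

Request:
{"method": "carry_out", "body": {"dp": [[1,-2,25],[1,-2,50],[1,-2,70],[1,-2,85],[1,-2,95],[1,-2,95]], "twist": [[0,0,0],[0,0,0],[0,0,0],[0,0,0],[0,0,0],[0,0,0]]}}

```text
time: 2.7
eef_pos: [0.4391, 0.3066, 0.0242]
tcp_rot: [0.839, -0.544, 0.0, 0.001]
force: [-0.7, 0.4, 0.1]
gripper_width: 0.998
```

```bash
python3 - <<'E'
from h import *
s=bot.state();print(s["joints"].round(2),s["joint_vel"].round(2),s["eef_pos"],s["force"])
for n in("scene",):cv2.imwrite(f"pics/{n}2.png",imaging.camera(n))
a=cv2.imread("pics/scene2.png")[120:240,290:410]
cv2.imwrite("pics/c2.png",cv2.resize(a,None,fx=5,fy=5,interpolation=cv2.INTER_CUBIC))
E
```

```text
[-0.28  0.58 -0.55  1.95  0.45  0.73 -2.25] [ 0.   -0.03 -0.02 -0.02 -0.02  0.03  0.02] [0.43912156 0.30659872 0.02422473] [-0.66781678  0.37358995  0.09597138]
```

View pics/c2.png

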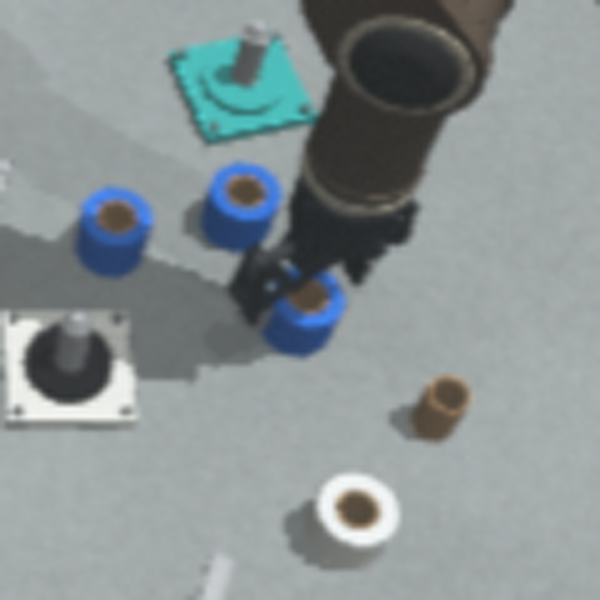

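Request:
{"method": "carry_out", "body": {"dp": [[-5,0,2],[-5,0,2],[-5,0,2]], "twist": [[0,0,0],[0,0,0],[0,0,0]]}}

```text
time: 3.0
eef_pos: [0.4372, 0.3141, 0.0239]
tcp_rot: [0.84, -0.543, 0.0, -0.001]
force: [0.7, -0.1, 0.1]
gripper_width: 1.0
```

Request:
{"method": "carry_out", "body": {"dp": [[0,0,0],[0,0,0],[0,0,0],[0,0,0],[0,0,0],[0,0,0],[0,0,0],[0,0,0]], "twist": [[0,0,0],[0,0,0],[0,0,0],[0,0,0],[0,0,0],[0,0,0],[0,0,0],[0,0,0]], "grip": 0}}

```text
time: 3.67
eef_pos: [0.4371, 0.3135, 0.024]
tcp_rot: [0.84, -0.543, 0.001, -0.0]
force: [-2.9, -2.2, 13.5]
gripper_width: 0.651
```

Request:
{"method": "carry_out", "body": {"dp": [[0,0,-15],[0,0,-40],[0,0,-80],[0,0,-110],[0,0,-110]], "twist": [[0,0,0],[0,0,0],[0,0,0],[0,0,0],[0,0,0]]}}

```text
time: 4.08
eef_pos: [0.4391, 0.3159, 0.1386]
tcp_rot: [0.84, -0.543, 0.002, -0.004]
force: [0.7, 1.3, -0.7]
gripper_width: 0.65
```

```bash
python3 - <<'E'
from h import *
s=bot.state();print(s["joints"].round(2),s["gripper_width"],s["eef_pos"],s["force"])
go([.473,.1235,.137])
E
```

```text
[-0.21  0.43 -0.65  1.86  0.32  0.94 -2.15] 0.6502388178002669 [0.43909183 0.31594054 0.13858312] [ 0.70912789  1.33479591 -0.67477827]
dp [189.4  48.1   0.9] tw [0. 0. 0.]
```

Request:
{"method": "carry_out", "body": {"dp": [[40,10,0],[80,20,0],[120,30,0],[160,41,0],[185,47,0],[189,48,0],[189,48,0],[189,48,0]], "twist": [[0,0,0],[0,0,0],[0,0,0],[0,0,0],[0,0,0],[0,0,0],[0,0,0],[0,0,0]]}}

```text
time: 4.75
eef_pos: [0.4704, 0.1218, 0.1327]
tcp_rot: [0.84, -0.543, -0.0, -0.0]
force: [-0.4, 1.2, -1.1]
gripper_width: 0.649
```

```bash
python3 - <<'E'
from h import *
s=bot.state();print(s["joints"].round(2),s["gripper_width"],s["eef_pos"],s["force"])
for n in("scene","top"):cv2.imwrite(f"pics/{n}3.png",imaging.camera(n))
a=cv2.imread("pics/scene3.png")[140:220,260:340];b=cv2.imread("pics/top3.png")[150:230,170:250]
cv2.imwrite("pics/c3.png",cv2.resize(np.hstack([a,b]),None,fx=5,fy=5,interpolation=cv2.INTER_CUBIC))
E
```

```text
[ 0.16  0.34 -0.62  1.99  0.26  0.89 -1.74] 0.6486321724876971 [0.4704156  0.12180377 0.13265436] [-0.38397585  1.20743126 -1.13597118]
```

View pics/c3.png

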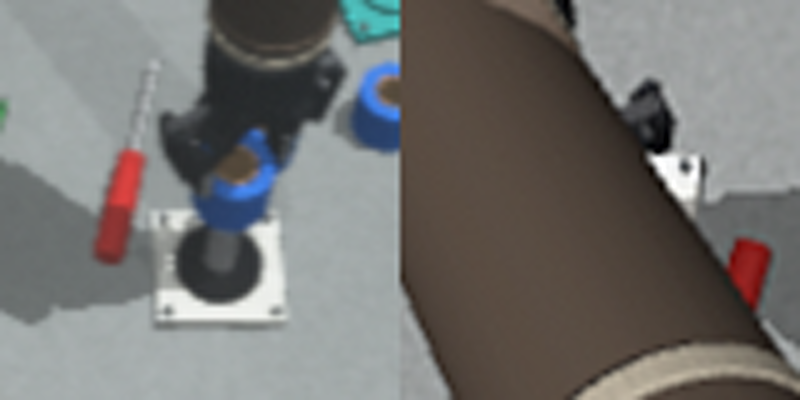

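```bash
python3 - <<'E'
from h import *
s=bot.state();p=s["eef_pos"];R=Ro.from_quat(s["tcp_rot"])
c=p+R.apply([0,.002,0]);
for cc in(c,np.array([.471,.1226,0])):
    a=np.linspace(0,2*np.pi,60);ring=lambda r,z:np.c_[cc[0]+r*np.cos(a),cc[1]+r*np.sin(a),0*a+z]
    im=cv2.resize(cv2.imread("pics/scene3.png")[140:220,260:340],None,fx=9,fy=9,interpolation=cv2.INTER_CUBIC)[:600]
    for r,z in((.029,p[2]+.026),(.014,p[2]+.026),(.029,p[2]-.024)):
        q=((proj("scene",ring(r,z))-[260,140]+.5)*9-.5).round().astype(int);cv2.polylines(im,[q],True,(0,255,255),1)
    cv2.imwrite("pics/ov%d.png"%(cc[2]==0),im)
E
```

```text
(no output)
```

View pics/ov0.png

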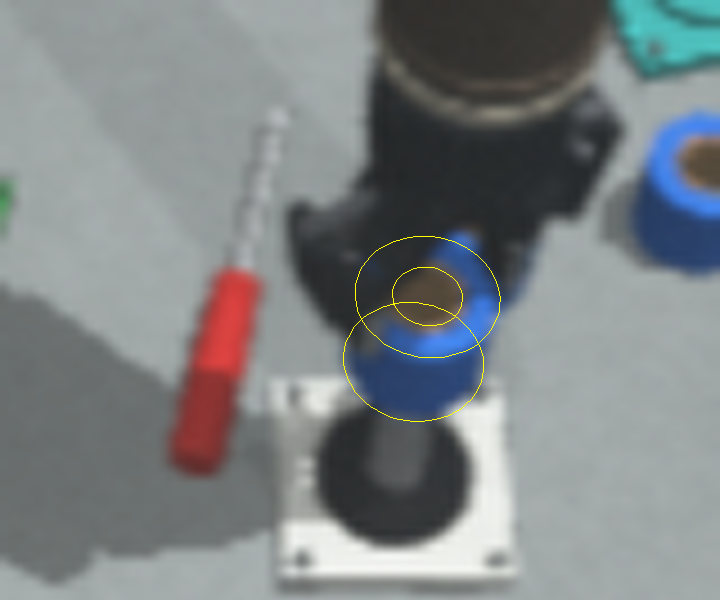

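View pics/ov1.png

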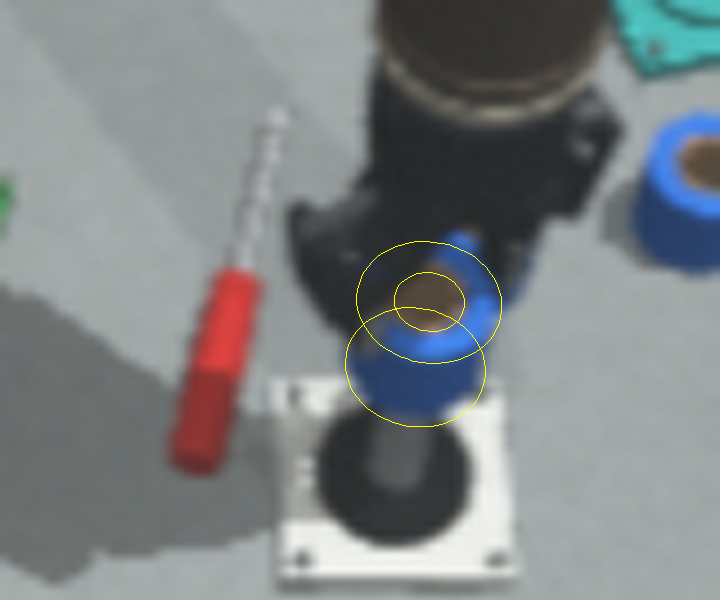

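The overlay agrees with the image to about 1 px: the bore is at crop (430,297). I'll correct by about 3 mm and lower the roll partway over the tip.

Request:
{"method": "carry_out", "body": {"dp": [[0,-3,0],[0,-3,0],[0,-3,10],[0,-3,20],[0,-3,28],[0,-3,34],[0,-3,34]], "twist": [[0,0,0],[0,0,0],[0,0,0],[0,0,0],[0,0,0],[0,0,0],[0,0,0]]}}

```text
time: 5.43
eef_pos: [0.4721, 0.1222, 0.0969]
tcp_rot: [0.84, -0.543, -0.001, 0.001]
force: [-0.3, 0.8, -0.7]
gripper_width: 0.648
```

```bash
python3 - <<'E'
from h import *
s=bot.state();print(s["gripper_width"],s["eef_pos"],s["force"],s["joint_vel"].round(3))
go([.4728,.1234,.044])
E
```

```text
0.6476353429320802 [0.47213243 0.12223559 0.09690039] [-0.29076371  0.78636308 -0.70565318] [ 0.005 -0.022 -0.01  -0.019 -0.016  0.029  0.016]
dp [-0.7 -1.2 52.9] tw [0. 0. 0.]
```

Request:
{"method": "carry_out", "body": {"dp": [[-0.7,-1,10],[-0.7,-1,20],[-0.7,-1,30],[-0.7,-1,38],[-0.7,-1,44],[-0.7,-1,47],[-0.7,-1,48]], "twist": [[0,0,0],[0,0,0],[0,0,0],[0,0,0],[0,0,0],[0,0,0],[0,0,0]]}}

```text
time: 6.02
eef_pos: [0.4736, 0.1236, 0.0501]
tcp_rot: [0.84, -0.543, -0.0, 0.0]
force: [-0.2, -0.6, -0.7]
gripper_width: 0.647
```

Request:
{"method": "carry_out", "body": {"dp": [[0,0,2],[0,0,4],[0,0,5],[0,0,6],[0,0,6]], "twist": [[0,0,0],[0,0,0],[0,0,0],[0,0,0],[0,0,0]]}}

```text
time: 6.43
eef_pos: [0.474, 0.1236, 0.0448]
tcp_rot: [0.84, -0.543, 0.0, -0.0]
force: [-0.3, 0.4, -1.8]
gripper_width: 0.647
```

Request:
{"method": "carry_out", "body": {"dp": [[0,0,1],[0,0,1.5],[0,0,1.5]], "twist": [[0,0,0],[0,0,0],[0,0,0]]}}

```text
time: 6.68
eef_pos: [0.4742, 0.1236, 0.0441]
tcp_rot: [0.84, -0.543, 0.0, 0.0]
force: [-3.0, -1.4, 9.1]
gripper_width: 0.646
```

Request:
{"method": "carry_out", "body": {"dp": [[0,0,0],[0,0,0],[0,0,0],[0,0,0],[0,0,0],[0,0,0]], "twist": [[0,0,0],[0,0,0],[0,0,0],[0,0,0],[0,0,0],[0,0,0]], "grip": 1}}

```text
time: 7.18
eef_pos: [0.474, 0.1236, 0.0432]
tcp_rot: [0.84, -0.543, -0.0, 0.0]
force: [0.7, 0.3, -0.0]
gripper_width: 0.998
```

```bash
python3 - <<'E'
from h import *
s=bot.state();print(s["gripper_width"],s["eef_pos"],s["force"],s["joints"].round(2))
for n in("scene",):cv2.imwrite(f"pics/{n}4.png",imaging.camera(n))
im=cv2.resize(cv2.imread("pics/scene4.png")[140:220,260:340],None,fx=7,fy=7,interpolation=cv2.INTER_CUBIC)
cv2.imwrite("pics/c4.png",im)
E
```

```text
0.9976533416938709 [0.47395079 0.12359875 0.04320698] [ 0.69221317  0.26303781 -0.0486793 ] [ 0.09  0.48 -0.55  2.05  0.38  0.7  -1.86]
```

View pics/c4.png

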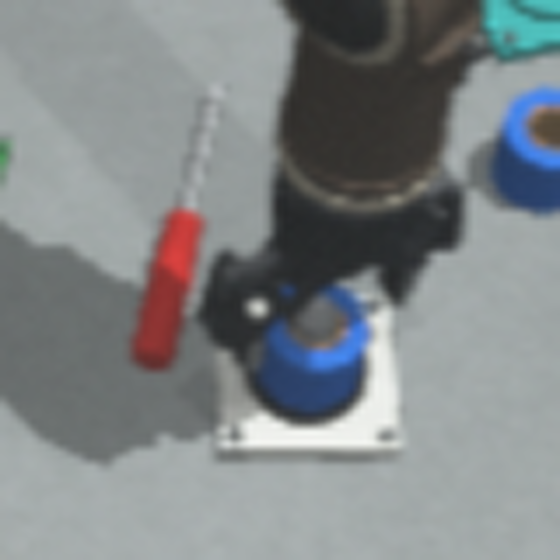

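Picture: the blue roll (crop 310,345) sits down over the disc with the spindle tip showing in the bore, and the fingers are open. Raising straight up.

Request:
{"method": "carry_out", "body": {"dp": [[0,0,-10],[0,0,-35],[0,0,-75],[0,0,-115],[0,0,-140],[0,0,-140]], "twist": [[0,0,0],[0,0,0],[0,0,0],[0,0,0],[0,0,0],[0,0,0]]}}

```text
time: 7.73
eef_pos: [0.4767, 0.1251, 0.1895]
tcp_rot: [0.84, -0.543, 0.003, -0.003]
force: [1.4, 0.6, -0.9]
gripper_width: 1.0
```

```bash
cat >> h.py <<'E'
YAW=0.077
HX=np.array([np.cos(YAW),np.sin(YAW),0]);HY=np.array([-HX[1],HX[0],0])
RD=Ro.from_matrix(np.c_[HX,np.cross([0,0,-1],HX),[0,0,-1]])
HAN=np.array([.5046,-.2134,.1085])
E
python3 - <<'E'
from h import *
s=bot.state();print(s["eef_pos"],s["force"],s["joints"].round(2))
go([.5046,-.2134,.20],RD)
E
```

```text
[0.47669358 0.12507693 0.18946333] [ 1.41820349  0.63265171 -0.9165174 ] [ 0.19  0.28 -0.65  1.92  0.2   1.   -1.69]
dp [320.1 113.4 -10.9] tw [-0.0065 -0.0073 -1.2247]
```

Request:
{"method": "carry_out", "body": {"dp": [[32,11,-10],[64,23,-12],[96,34,-12],[128,45,-12],[160,57,-12],[192,68,-12],[224,79,-12],[256,91,-12]], "twist": [[0,0,-0.12],[0,0,-0.24],[0,0,-0.36],[0,0,-0.48],[0,0,-0.6],[0,0,-0.72],[0,0,-0.84],[0,0,-0.96]], "grip": 0.42}}

```text
time: 8.4
eef_pos: [0.4958, -0.149, 0.1958]
tcp_rot: [0.995, -0.101, 0.0, 0.0]
force: [0.5, 0.1, -0.4]
gripper_width: 0.417
```

```bash
python3 - <<'E'
from h import *
s=bot.state();print(s["eef_pos"],s["force"],s["joints"].round(2),s["joint_vel"].round(2))
go([.5046,-.2134,.20],RD)
E
```

```text
[ 0.49575593 -0.14896568  0.19584209] [ 0.49971846  0.08549185 -0.40964261] [ 0.76  0.33 -0.69  1.85  0.24  1.05 -0.23] [ 0.73  0.26 -0.08 -0.3   0.19  0.12  2.11]
dp [21.7 61.3 -4.1] tw [ 0.0003 -0.0004 -0.2799]
```

Request:
{"method": "carry_out", "body": {"dp": [[10,29,-4],[20,57,-4],[21,60,-4],[21,60,-4],[21,60,-4],[21,60,-4]], "twist": [[0,0,-0.12],[0,0,-0.24],[0,0,-0.27],[0,0,-0.27],[0,0,-0.27],[0,0,-0.27]]}}

```text
time: 8.9
eef_pos: [0.504, -0.2088, 0.1995]
tcp_rot: [1.0, 0.03, -0.0, -0.0]
force: [0.1, 0.2, 0.2]
gripper_width: 0.418
```

```bash
python3 - <<'E'
from h import *
s=bot.state();print(s["eef_pos"],s["force"],s["joints"].round(2),s["joint_vel"].round(2))
go([.5046,-.2134,.1005],RD)
for n in("scene","top"):cv2.imwrite(f"pics/{n}5.png",imaging.camera(n))
a=cv2.imread("pics/scene5.png")[130:280,160:350];b=cv2.imread("pics/top5.png")[80:230,190:380]
cv2.imwrite("pics/c5.png",cv2.resize(np.hstack([a,b]),None,fx=2.1,fy=2.1,interpolation=cv2.INTER_CUBIC))
E
```

```text
[ 0.50402895 -0.20877459  0.19950524] [0.07835535 0.22534003 0.21656148] [ 0.86  0.38 -0.71  1.78  0.28  1.08  0.11] [-0.01 -0.01 -0.    0.    0.   -0.    0.01]
dp [ 0.3  4.7 99. ] tw [-0.0005 -0.     -0.016 ]
```

View pics/c5.png

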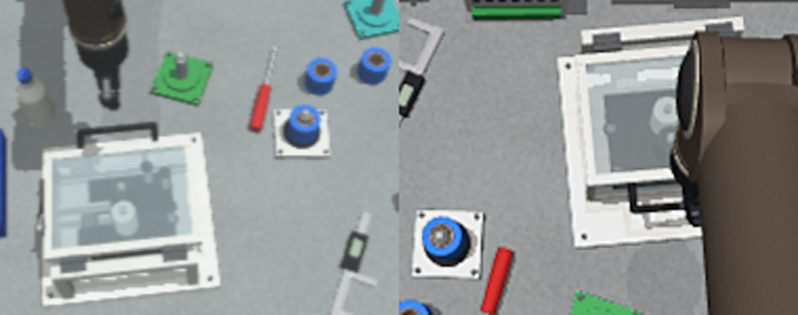

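Roll seated at scene crop (303,125), centred on the disc in both views. The gripper is above the handle. Descending with fingers on both sides of the bar.

Request:
{"method": "carry_out", "body": {"dp": [[0,2,25],[0,4,50],[0,4,70],[0,4,85],[0,4,95],[0,4,99],[0,4,99]], "twist": [[0,0,-0.016],[0,0,-0.016],[0,0,-0.016],[0,0,-0.016],[0,0,-0.016],[0,0,-0.016],[0,0,-0.016]]}}

```text
time: 9.58
eef_pos: [0.5042, -0.2135, 0.0999]
tcp_rot: [0.999, 0.039, -0.0, -0.0]
force: [-1.0, 0.1, -0.1]
gripper_width: 0.419
```

```bash
python3 - <<'E'
from h import *
s=bot.state();print(s["eef_pos"],s["force"])
for n in("scene",):cv2.imwrite(f"pics/{n}6.png",imaging.camera(n))
im=cv2.imread("pics/scene6.png")
p=proj("top" and "scene",plane("scene",(0,0),0.07)*0+[.471,.1226,.07]);print(p)
cv2.imwrite("pics/c6.png",cv2.resize(im[150:230,170:280],None,fx=7,fy=7,interpolation=cv2.INTER_CUBIC))
t=cv2.imread("pics/top5.png");h=cv2.cvtColor(t,cv2.COLOR_BGR2HSV);m=cv2.inRange(h,(100,150,130),(125,255,255));m[:180]=0;m[225:]=0;m[:,:190]=0;m[:,230:]=0
c=cv2.findNonZero(m);(x,y),r=cv2.minEnclosingCircle(c);print((x,y),r,plane("top",(x,y),.07))
E
```

```text
[ 0.50417087 -0.21350422  0.09987648] [-1.04702208  0.09028098 -0.10672387]
[[304.53394188 185.50671851]]
(203.5, 205.0) 23.307823181152344 [0.43310899 0.14135203 0.07      ]
```

View pics/c6.png

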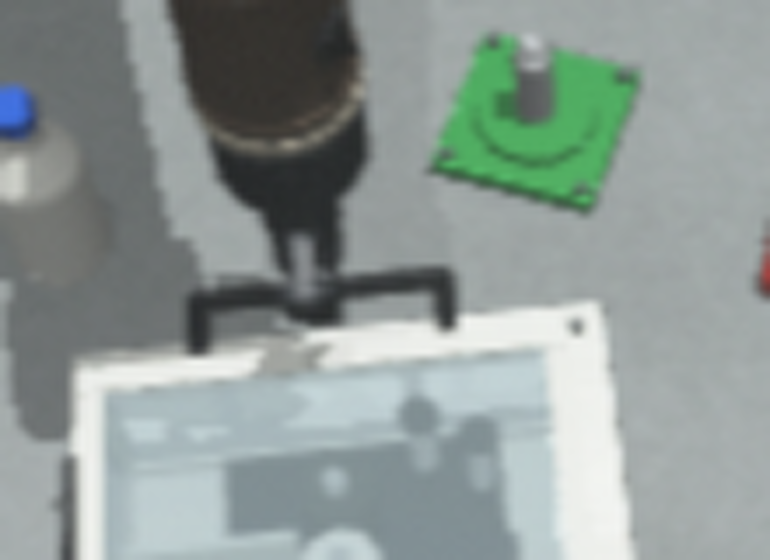

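One finger is behind the bar and one in front of it (crop 310,290). Closing.

Request:
{"method": "carry_out", "body": {"dp": [[0,0,0],[0,0,0],[0,0,0],[0,0,0],[0,0,0],[0,0,0]], "twist": [[0,0,0],[0,0,0],[0,0,0],[0,0,0],[0,0,0],[0,0,0]], "grip": 0}}

```text
time: 10.13
eef_pos: [0.5047, -0.2144, 0.1009]
tcp_rot: [0.999, 0.038, 0.0, 0.0]
force: [-0.1, 0.4, 4.1]
gripper_width: 0.0
```

```bash
python3 - <<'E'
from h import *
s=bot.state();print(s["eef_pos"],s["force"],s["gripper_width"])
t=cv2.imread("pics/top5.png");h=cv2.cvtColor(t,cv2.COLOR_BGR2HSV);m=cv2.inRange(h,(100,150,130),(125,255,255));m[:180]=0;m[218:]=0;m[:,:190]=0;m[:,230:]=0
c=cv2.findNonZero(m);(x,y),r=cv2.minEnclosingCircle(c);print((x,y),r,plane("top",(x,y),.07))
# arc in tool frame
t0=-np.arctan2(10,235);r=np.hypot(.235,.010)
def pt(th):
    f=th+t0;return -r*np.cos(f)*1000,r*np.sin(f)*1000
x0,z0=pt(0)
for th in np.arange(0,.95,.05):
    x,z=pt(th);print(round(th,2),round(x-x0,1),round(-(z-z0),1))
E
```

```text
[ 0.50470152 -0.21444814  0.10085104] [-0.14532813  0.36959087  4.07972192] 0.000354734256112411
(210.14285278320312, 192.55357360839844) 9.621782302856445 [0.47062319 0.12221113 0.07      ]
0.0 0.0 -0.0
0.05 -0.2 -11.8
0.1 0.2 -23.5
0.15 1.1 -35.2
0.2 2.7 -46.9
0.25 4.8 -58.5
0.3 7.5 -69.9
0.35 10.8 -81.2
0.4 14.7 -92.3
0.45 19.0 -103.2
0.5 24.0 -113.9
0.55 29.4 -124.3
0.6 35.4 -134.4
0.65 41.9 -144.3
0.7 48.8 -153.7
0.75 56.2 -162.9
0.8 64.1 -171.6
0.85 72.4 -180.0
0.9 81.1 -187.9
```

The gripper shut to 0.0, so the bar isn't held. I'll look before doing anything else.

```bash
python3 - <<'E'
from h import *
for n in("scene","top"):cv2.imwrite(f"pics/{n}7.png",imaging.camera(n))
im=cv2.imread("pics/scene7.png")
cv2.imwrite("pics/c7.png",cv2.resize(im[165:225,175:255],None,fx=9,fy=9,interpolation=cv2.INTER_CUBIC))
im=cv2.imread("pics/top7.png")
cv2.imwrite("pics/c8.png",cv2.resize(im[80:205,255:380],None,fx=4.8,fy=4.8,interpolation=cv2.INTER_CUBIC))
E
```

```text
(no output)
```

View pics/c7.png

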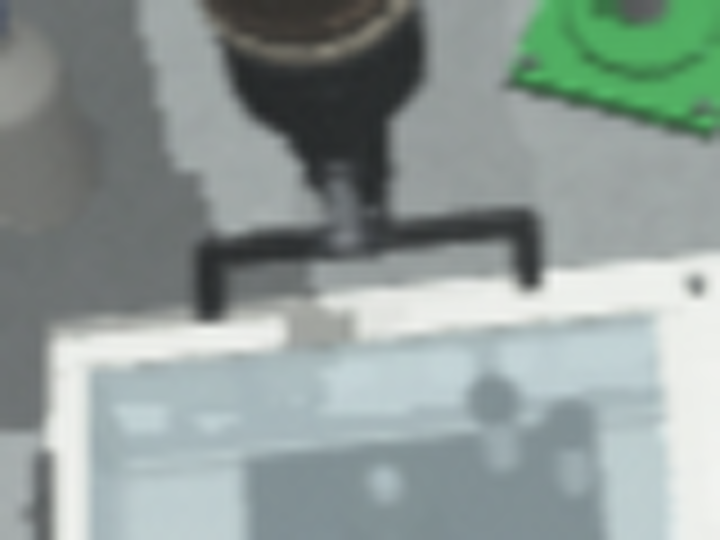

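View pics/c8.png

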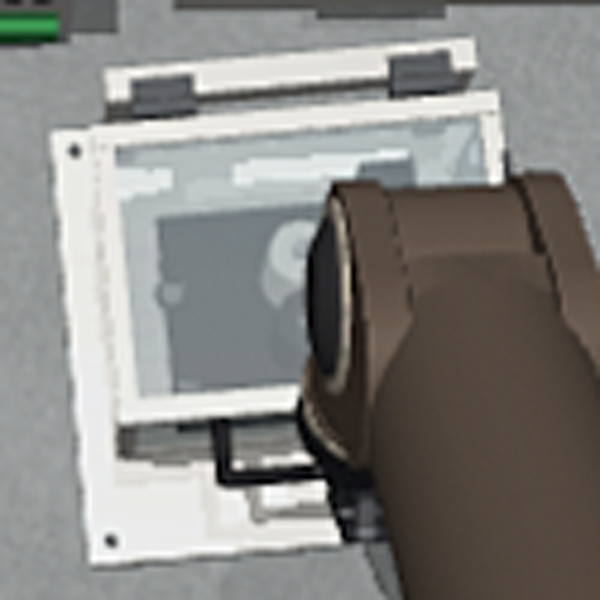

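```bash
python3 - <<'E'
from h import *
f=lambda P:((proj("scene",P)-[175,165]+.5)*9-.5).round()
print("tip,tcp,grasp",f(np.array([[.5047,-.2144,.090],[.5047,-.2144,.101],[.5047,-.2144,.109]])))
print("bar at handle est",f(np.array([[.5045,-.2144,.108]])))
# bar lines per view at present
for n,u0 in(("scene",0),("top",0)):
  pass
s=bot.state();print(s["force"],s["torque"],s["gripper_width"],s["eef_pos"])
E
```

```text
tip,tcp,grasp [[371. 262.]
 [368. 249.]
 [366. 239.]]
bar at handle est [[366. 240.]]
[-1.07377725  0.6033708   6.13115706] [-0.07666967  0.16967367  0.02284188] -0.00037691334590097175 [ 0.50467336 -0.21443876  0.10082099]
```

Request:
{"method": "carry_out", "body": {"dp": [[0,0,-2],[0,0,-4],[0,0,-6],[0,0,-6]], "twist": [[0,0,0],[0,0,0],[0,0,0],[0,0,0]]}}

```text
time: 10.57
eef_pos: [0.5044, -0.2143, 0.1066]
tcp_rot: [0.999, 0.038, 0.0, 0.0]
force: [1.0, -0.5, -0.6]
gripper_width: -0.002
```

```bash
python3 - <<'E'
from h import *
for n in("scene",):cv2.imwrite(f"pics/{n}9.png",imaging.camera(n))
im=cv2.imread("pics/scene9.png")
cv2.imwrite("pics/c9.png",cv2.resize(im[165:225,175:255],None,fx=9,fy=9,interpolation=cv2.INTER_CUBIC))
s=bot.state();print(s["force"],s["torque"],s["gripper_width"],s["eef_pos"])
E
```

```text
[ 0.36611833 -0.68165511  0.10673385] [-0.00332012 -0.01036282 -0.01759491] 0.0003476447813207842 [ 0.5043156  -0.21426239  0.10637742]
```

View pics/c9.png

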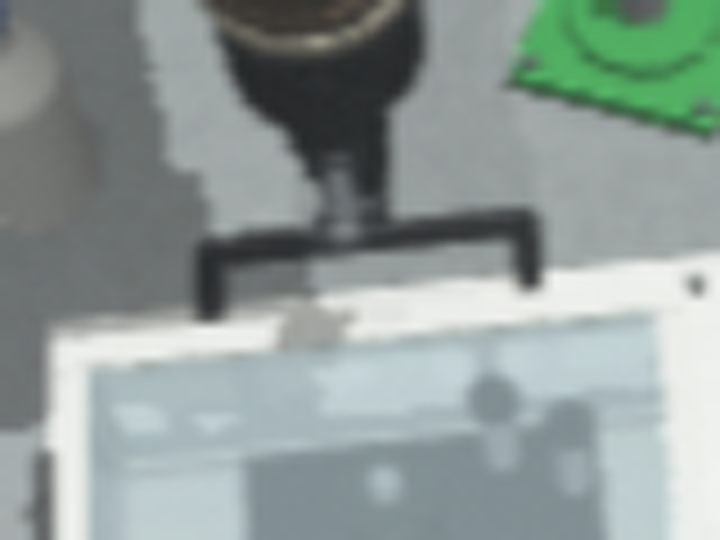

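```bash
python3 - <<'E'
from h import *
cv2.imwrite("pics/top9.png",imaging.camera("top"))
s=bot.state();p=s["eef_pos"]
for n,(u,v,w,hh,k) in dict(top=(300,150,60,60,10),scene=(190,160,70,60,10)).items():
    im=cv2.resize(cv2.imread(f"pics/{n}9.png")[v:v+hh,u:u+w],None,fx=k,fy=k,interpolation=cv2.INTER_CUBIC)
    for d,c in((-.011,(0,0,255)),(0,(0,255,255)),(.008,(0,255,0)),(.062,(255,0,255))):
        for q in((0,0,0),HY*.011,-HY*.011):
            x=((proj(n,p+[0,0,d]+np.array(q))[0]-[u,v]+.5)*k).astype(int);cv2.circle(im,tuple(map(int,x)),3,c,-1)
    for e in(-.065,.065):
        x=((proj(n,HAN+HY*e)[0]-[u,v]+.5)*k).astype(int);cv2.circle(im,tuple(map(int,x)),5,(255,255,0),1)
    cv2.imwrite(f"pics/o9{n}.png",im)
E
```

```text
(no output)
```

View pics/o9top.png

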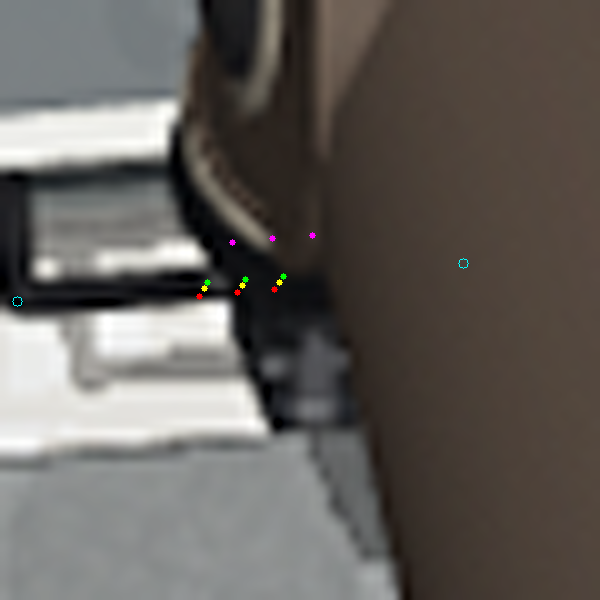

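View pics/o9scene.png

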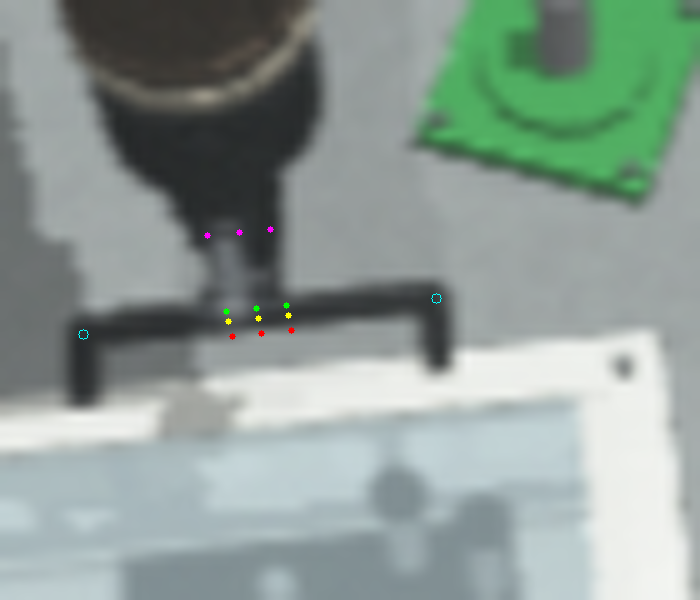

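```bash
python3 - <<'E'
from h import *
for n in("scene0","scene5","scene6","scene7","scene9"):
    g=cv2.cvtColor(cv2.imread(f"pics/{n}.png"),cv2.COLOR_BGR2GRAY).astype(float)
    r=[]
    for a,b in((201,207),(224,231)):
        col=g[184:199,a:b].mean(1);w=np.clip(110-col,0,None);r.append((w*np.arange(184,199)).sum()/w.sum())
    print(n,np.round(r,2), g[186:200,203].round())
E
```

```text
scene0 [192.17 189.94] [166. 168. 169. 170. 162.  92.  66.  68. 129. 165. 171. 174. 211. 236.]
scene5 [192.08 189.96] [166. 167. 170. 168. 141.  75.  55.  57. 110. 137. 120. 117. 138. 161.]
scene6 [192.18 189.96] [164. 166. 164. 126. 109.  63.  53.  52.  89. 111. 114. 117. 139. 166.]
scene7 [192.32 189.96] [166. 166. 171. 166. 122.  66.  52.  51.  88. 110. 114. 116. 138. 166.]
scene9 [192.31 189.96] [164. 166. 170. 166. 120.  65.  53.  53.  88. 110. 113. 116. 139. 166.]
```

```bash
python3 - <<'E'
from h import *
print(plane("scene",(203.5,192.17),.108),plane("scene",(227,189.94),.108))
g=cv2.cvtColor(cv2.imread("pics/top0.png"),cv2.COLOR_BGR2GRAY).astype(float)
for u in(308,315,322,330,338,343):
    col=g[170:188,u];w=np.clip(90-col,0,None);v=(w*np.arange(170,188)).sum()/w.sum();print(u,v.round(2),plane("top",(u,v),.108).round(4),col[:].round())
im=cv2.imread("pics/top0.png")[150:200,290:360];cv2.imwrite("pics/tb.png",cv2.resize(im,None,fx=11,fy=11,interpolation=cv2.INTER_CUBIC))
E
```

```text
[ 0.50687015 -0.25763175  0.108     ] [ 0.50080892 -0.17119429  0.108     ]
308 179.03 [ 0.5014 -0.1684  0.108 ] [104. 117. 105. 112. 127. 123. 129.  84.  19.  27.   1. 122. 150. 141.
 140. 142. 144. 145.]
315 178.33 [ 0.5033 -0.1887  0.108 ] [113. 103. 106. 118. 145. 204. 166.  56.  24.  13.  81. 198. 230. 223.
 229. 187. 142. 123.]
322 178.07 [ 0.5039 -0.209   0.108 ] [117. 106. 116. 121. 189. 196. 106.  22.  25.   8. 191. 233. 225. 215.
 172. 143. 146. 123.]
330 177.02 [ 0.5067 -0.2323  0.108 ] [101. 111. 121. 186. 227. 148.   4.  23.   0. 133. 211. 226. 228. 185.
 141. 145. 123. 183.]
338 176.39 [ 0.5084 -0.2555  0.108 ] [108. 125. 121. 195. 171.  59.  22.  14.  76. 184. 215. 213. 163. 125.
 139. 125. 140. 193.]
343 176.06 [ 0.5092 -0.27    0.108 ] [105. 118. 115. 184. 141.  15.  22.   0. 195. 235. 224. 227. 185. 140.
 141. 136. 196. 225.]
```

View pics/tb.png

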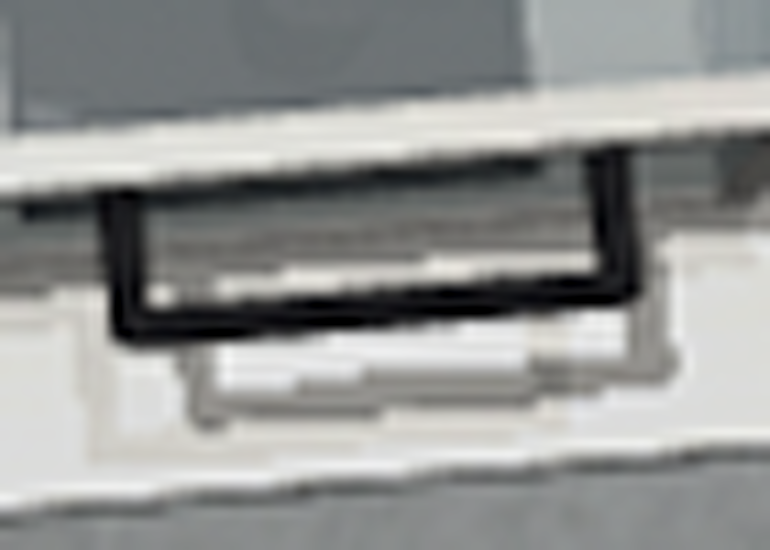

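```bash
python3 - <<'E'
from h import *
for x in(.522,.53,.537):
    for z in(.09,.1,.11,.12): print(x,z,proj("scene",[x,-.2135,z])[0].round(1))
im=cv2.imread("pics/scene6.png")
cv2.imwrite("pics/c6b.png",cv2.resize(im[170:205,195:240],None,fx=15,fy=15,interpolation=cv2.INTER_CUBIC))
E
```

```text
0.522 0.09 [215.9 197.7]
0.522 0.1 [215.6 196.4]
0.522 0.11 [215.3 195.1]
0.522 0.12 [215.  193.8]
0.53 0.09 [215.9 199.6]
0.53 0.1 [215.6 198.3]
0.53 0.11 [215.3 197. ]
0.53 0.12 [215.  195.7]
0.537 0.09 [215.8 201.3]
0.537 0.1 [215.5 200. ]
0.537 0.11 [215.2 198.7]
0.537 0.12 [214.9 197.4]
```

View pics/c6b.png

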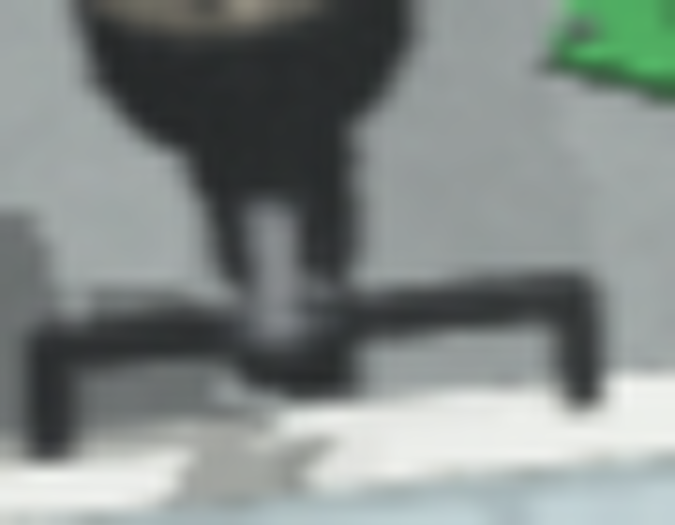

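The picture shows the closed fingertips resting on top of the bar. At the same TCP height the open finger also ended higher than the text's 11 mm predicts. So the tips stand about 13 mm short of the TCP, i.e. above it, and the grasp has to go about 22 mm lower. I'll raise, reopen and come down further.

Request:
{"method": "carry_out", "body": {"dp": [[0,0,-15],[0,0,-30],[0,0,-30],[0,0,-30]], "twist": [[0,0,0],[0,0,0],[0,0,0],[0,0,0]]}}

```text
time: 11.0
eef_pos: [0.5047, -0.2145, 0.1366]
tcp_rot: [0.999, 0.038, 0.001, 0.0]
force: [0.8, 0.0, 0.1]
gripper_width: 0.002
```

Request:
{"method": "carry_out", "body": {"dp": [[0,0,0],[0,0,0],[0,0,0],[0,0,0]], "twist": [[0,0,0],[0,0,0],[0,0,0],[0,0,0]], "grip": 0.42}}

```text
time: 11.33
eef_pos: [0.504, -0.2141, 0.1357]
tcp_rot: [0.999, 0.038, -0.0, -0.0]
force: [0.1, -0.5, 0.6]
gripper_width: 0.421
```

```bash
python3 - <<'E'
from h import *
s=bot.state();print(s["eef_pos"],s["force"],s["gripper_width"])
go([.5042,-.2134,.080],RD)
E
```

```text
[ 0.50398395 -0.21409657  0.13566332] [ 0.05694316 -0.5082917   0.57158213] 0.4205736086203691
dp [ 0.3 -0.6 55.7] tw [-0.0005  0.0009 -0.0001]
```

Request:
{"method": "carry_out", "body": {"dp": [[0,0,10],[0,0,25],[0,0,38],[0,0,48],[0,0,54],[0,0,56],[0,0,56]], "twist": [[0,0,0],[0,0,0],[0,0,0],[0,0,0],[0,0,0],[0,0,0],[0,0,0]]}}

```text
time: 11.92
eef_pos: [0.5041, -0.214, 0.0797]
tcp_rot: [0.999, 0.039, -0.0, -0.0]
force: [0.3, 0.2, 0.2]
gripper_width: 0.422
```

Request:
{"method": "carry_out", "body": {"dp": [[0,0,0],[0,0,0],[0,0,0],[0,0,0],[0,0,0],[0,0,0]], "twist": [[0,0,0],[0,0,0],[0,0,0],[0,0,0],[0,0,0],[0,0,0]], "grip": 0}}

```text
time: 12.42
eef_pos: [0.5041, -0.2144, 0.081]
tcp_rot: [0.999, 0.038, -0.0, 0.0]
force: [-3.7, 0.9, 5.5]
gripper_width: 0.113
```

```bash
python3 - <<'E'
from h import *
cv2.imwrite("pics/scene10.png",imaging.camera("scene"))
im=cv2.imread("pics/scene10.png")
cv2.imwrite("pics/c10.png",cv2.resize(im[165:225,175:255],None,fx=9,fy=9,interpolation=cv2.INTER_CUBIC))
s=bot.state();print(s["force"],s["torque"],s["gripper_width"],s["eef_pos"])
E
```

```text
[-3.39458371  0.70027274  6.10312194] [ 0.08929511  0.80394818 -0.02859071] 0.11915773923461198 [ 0.50411695 -0.2143785   0.08095837]
```

View pics/c10.png

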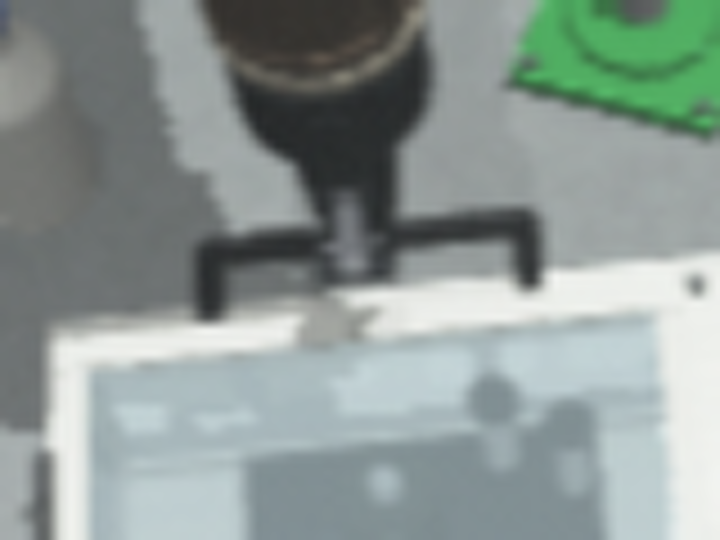

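The gripper stopped at 0.113, matching the 12 mm bar, and the fingertips now show below the bar (crop 355,280). Next, lifting along the arc.

Request:
{"method": "carry_out", "body": {"dp": [[0,0,-6],[0,0,-12],[0,0,-23.5],[1,0,-35],[2.7,0,-47],[4.8,0,-58.5],[7.5,0,-70],[7.5,0,-70]], "twist": [[0,0,0],[0,0,0],[0,0,0],[0,0,0],[0,0,0],[0,0,0],[0,0,0],[0,0,0]]}}

```text
time: 13.13
eef_pos: [0.5117, -0.2138, 0.153]
tcp_rot: [0.999, 0.038, -0.0, 0.001]
force: [-4.9, -0.7, -1.8]
gripper_width: 0.117
```

```bash
cat >> h.py <<'E'
P0=np.array([.5041,-.2144,.0810])
def hood():
    s=bot.state();d=s["eef_pos"]-P0;x=d@HX;z=d[2];r=np.hypot(.235,.010)
    X=-.235+x;Z=-.010+z
    print("th",round(np.arctan2(Z,-X)+np.arctan2(.010,.235),3),"rad err mm",round((np.hypot(X,Z)-r)*1000,1),"lat",round(d@HY*1000,1),s["force"].round(1),s["torque"].round(2),"w",round(s["gripper_width"],3),s["joints"].round(2))
E
python3 - <<'E'
from h import *
hood();cv2.imwrite("pics/scene11.png",imaging.camera("scene"))
cv2.imwrite("pics/c11.png",cv2.resize(cv2.imread("pics/scene11.png")[130:290,150:350],None,fx=3.5,fy=3.5,interpolation=cv2.INTER_CUBIC))
E
```

```text
th 0.309 rad err mm 0.4 lat 0.0 [-4.9 -0.7 -1.8] [-0.04  1.39  0.02] w 0.117 [ 0.83  0.45 -0.69  1.81  0.33  1.    0.09]
```

View pics/c11.png

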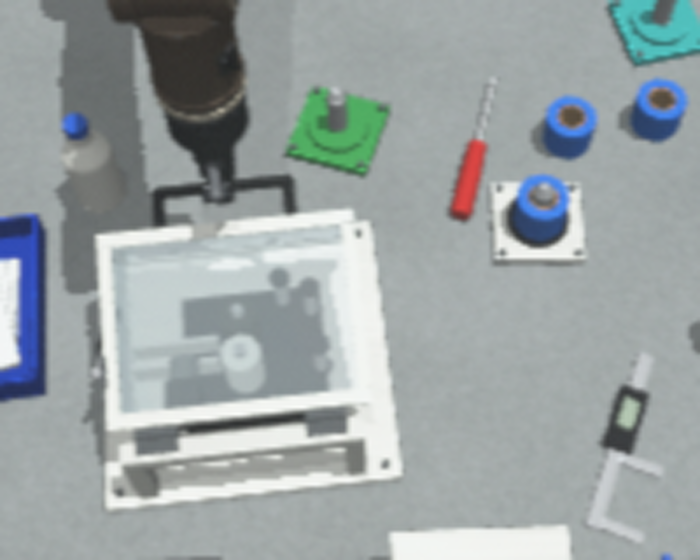

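The hood is rising (front edge at crop 225,220), angle about 0.31, grip and forces fine. Continuing.

Request:
{"method": "carry_out", "body": {"dp": [[3.3,0,-11.3],[7.2,0,-22.4],[11.5,0,-33.3],[16.5,0,-44],[21.9,0,-54.4],[27.9,0,-64.5],[34.4,0,-74.4],[34.4,0,-74.4]], "twist": [[0,0,0],[0,0,0],[0,0,0],[0,0,0],[0,0,0],[0,0,0],[0,0,0],[0,0,0]]}}

```text
time: 13.85
eef_pos: [0.5457, -0.2111, 0.2285]
tcp_rot: [0.999, 0.038, -0.001, 0.001]
force: [-14.4, -1.2, 9.3]
gripper_width: 0.113
```

```bash
python3 - <<'E'
from h import *
hood()
E
```

```text
th 0.661 rad err mm 2.0 lat 0.1 [-14.4  -1.2   9.3] [-0.16  3.18  0.06] w 0.113 [ 0.81  0.42 -0.7   1.65  0.29  1.18  0.11]
```

```bash
python3 - <<'E'
from h import *
for n in("scene","top"):cv2.imwrite(f"pics/{n}12.png",imaging.camera(n))
hood()
a=cv2.imread("pics/scene12.png")[120:270,160:290];b=cv2.imread("pics/top12.png")[60:210,250:390]
cv2.imwrite("pics/c12.png",cv2.resize(np.hstack([a,b]),None,fx=2.9,fy=2.9,interpolation=cv2.INTER_CUBIC))
E
```

```text
th 0.655 rad err mm 2.0 lat 0.1 [-12.7  -1.    9.4] [-0.09  2.87  0.01] w 0.116 [ 0.81  0.42 -0.7   1.65  0.29  1.18  0.11]
```

View pics/c12.png

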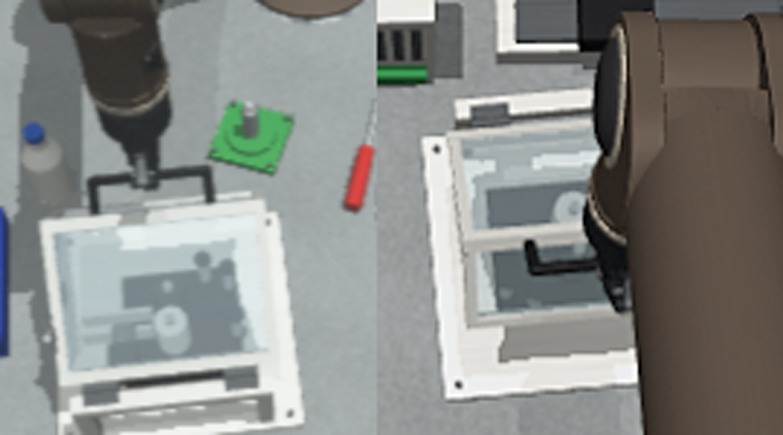

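Forces of about 16 N point outward along the radius, so I'm holding the bar slightly too close to the hinge. Easing out.

Request:
{"method": "carry_out", "body": {"dp": [[-1.5,0,-1],[-3,0,-2],[-3,0,-2]], "twist": [[0,0,0],[0,0,0],[0,0,0]]}}

```text
time: 14.2
eef_pos: [0.5456, -0.2111, 0.2286]
tcp_rot: [0.999, 0.039, 0.003, 0.0]
force: [3.8, -0.4, -3.1]
gripper_width: 0.113
```

```bash
python3 - <<'E'
from h import *
hood()
E
```

```text
th 0.661 rad err mm 2.1 lat 0.1 [ 3.8 -0.4 -3.1] [-0.4  -0.84 -0.04] w 0.113 [ 0.81  0.42 -0.71  1.65  0.29  1.17  0.11]
```

Request:
{"method": "carry_out", "body": {"dp": [[3.2,0,-4.8],[6.7,0,-9.6],[10.2,0,-14.2],[13.8,0,-18.8],[17.5,0,-23.3],[21.5,0,-27.7],[21.5,0,-27.7],[21.5,0,-27.7]], "twist": [[0,0,0],[0,0,0],[0,0,0],[0,0,0],[0,0,0],[0,0,0],[0,0,0],[0,0,0]]}}

```text
time: 14.87
eef_pos: [0.5664, -0.2094, 0.2553]
tcp_rot: [0.999, 0.039, 0.002, -0.0]
force: [4.7, -1.4, -7.2]
gripper_width: 0.113
```

```bash
python3 - <<'E'
from h import *
hood()
for n in("scene","top"):cv2.imwrite(f"pics/{n}13.png",imaging.camera(n))
a=cv2.imread("pics/scene13.png")[120:270,160:290];b=cv2.imread("pics/top13.png")[60:210,250:390]
cv2.imwrite("pics/c13.png",cv2.resize(np.hstack([a,b]),None,fx=2.9,fy=2.9,interpolation=cv2.INTER_CUBIC))
E
```

```text
th 0.804 rad err mm 3.0 lat 0.2 [ 4.7 -1.4 -7.2] [-0.42 -0.78  0.05] w 0.113 [ 0.78  0.43 -0.71  1.57  0.29  1.24  0.11]
```

View pics/c13.png

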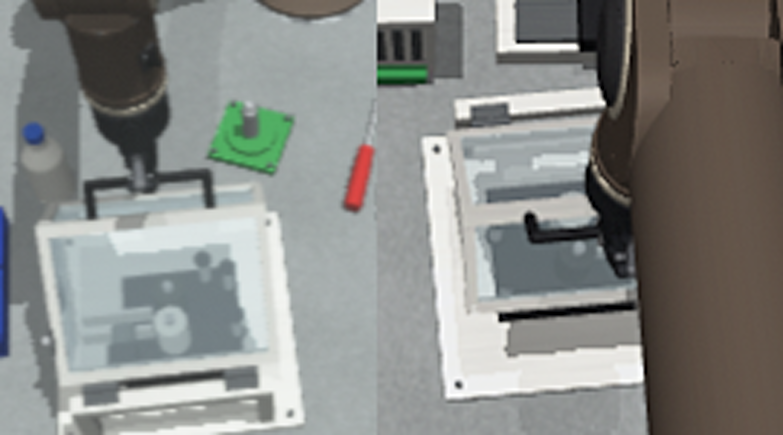

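```bash
python3 - <<'E'
from h import *
a=cv2.imread("pics/scene13.png")[165:205,180:240];b=cv2.imread("pics/top13.png")[120:160,290:350]
cv2.imwrite("pics/c14.png",cv2.resize(np.vstack([a,b]),None,fx=7,fy=7,interpolation=cv2.INTER_CUBIC))
print(tri((232.8,179.7),(303.8,140)))
E
```

```text
(array([ 0.5644562 , -0.14058295,  0.28249706]), np.float64(0.005571042212902299))
```

View pics/c14.png

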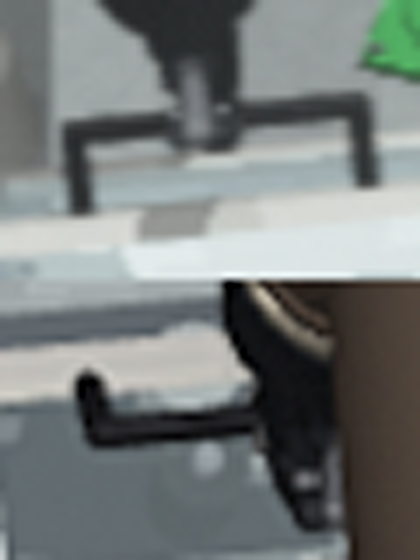

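Triangulating the bar corner gives z = 0.282, against 0.280 expected at 0.80 rad, so it is past the balance. It held there for well over 0.1 s. Easing back to about 0.60.

Request:
{"method": "carry_out", "body": {"dp": [[-4,0,4.4],[-8,0,9],[-12,0,13.8],[-15.5,0,18.7],[-19,0,23.6],[-22.2,0,28.5],[-25.2,0,33.2],[-28,0,37.7]], "twist": [[0,0,0],[0,0,0],[0,0,0],[0,0,0],[0,0,0],[0,0,0],[0,0,0],[0,0,0]]}}

```text
time: 15.63
eef_pos: [0.5377, -0.2116, 0.2173]
tcp_rot: [0.999, 0.039, 0.001, 0.0]
force: [5.5, -0.8, -2.1]
gripper_width: 0.112
```

Request:
{"method": "carry_out", "body": {"dp": [[0,0,0],[0,0,0],[0,0,0],[0,0,0],[0,0,0],[0,0,0]], "twist": [[0,0,0],[0,0,0],[0,0,0],[0,0,0],[0,0,0],[0,0,0]]}}

```text
time: 16.13
eef_pos: [0.5376, -0.2116, 0.217]
tcp_rot: [0.999, 0.038, 0.001, 0.0]
force: [5.8, -0.9, -2.2]
gripper_width: 0.11
```

```bash
python3 - <<'E'
from h import *
hood()
for n in("scene","top"):cv2.imwrite(f"pics/{n}15.png",imaging.camera(n))
a=cv2.imread("pics/scene15.png")[165:205,180:240];b=cv2.imread("pics/top15.png")[135:175,290:350]
cv2.imwrite("pics/c15.png",cv2.resize(np.vstack([a,b]),None,fx=7,fy=7,interpolation=cv2.INTER_CUBIC))
cv2.imwrite("pics/c15r.png",cv2.resize(cv2.imread("pics/top15.png")[150:260,120:260],None,fx=5,fy=5,interpolation=cv2.INTER_CUBIC))
hood()
E
```

```text
th 0.602 rad err mm 2.4 lat 0.2 [ 5.8 -0.9 -2.2] [-0.23 -1.41 -0.02] w 0.11 [ 0.82  0.42 -0.7   1.68  0.29  1.15  0.11]
th 0.602 rad err mm 2.4 lat 0.2 [ 5.8 -1.6 -2.6] [-0.23 -1.41 -0.03] w 0.113 [ 0.82  0.42 -0.7   1.68  0.29  1.15  0.11]
```

View pics/c15.png

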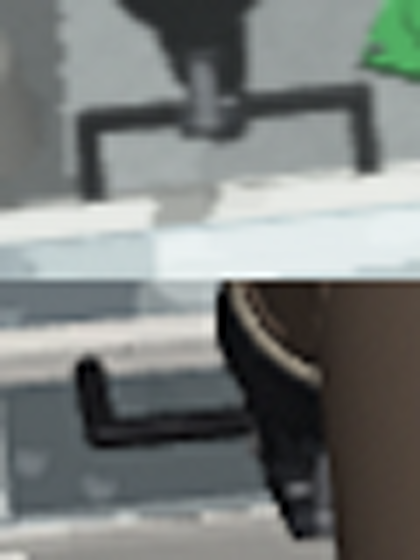

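View pics/c15r.png

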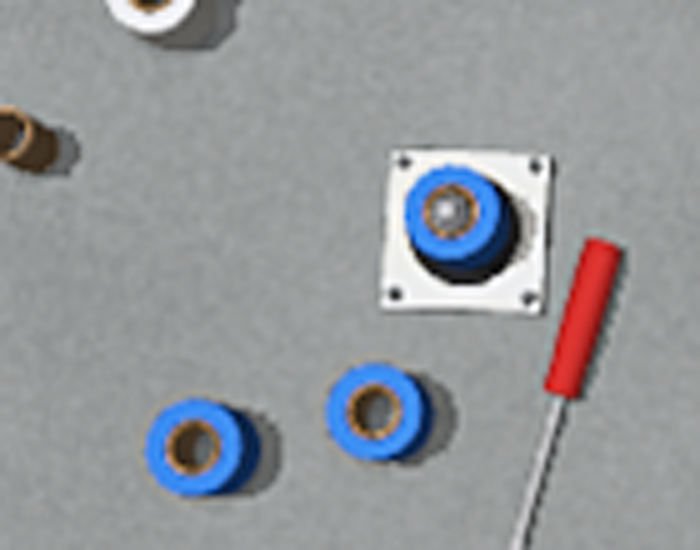

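```bash
python3 - <<'E'
from h import *
for p,q in(((231.8,177.9),(303.4,157.0)),((231.7,178.8),(303.1,141.6))):
    P,e=tri(p,q);z=P[2]-.108
    th=np.arcsin((z-.010)/.2352)+.0425;print(P.round(4),e.round(4),"theta",th.round(3))
E
```

```text
[ 0.532  -0.1445  0.2411] 0.001 theta 0.593
[ 0.5606 -0.1415  0.2816] 0.0003 theta 0.812
```

Arm kinematics and the two-camera measurement agree (0.602 and 0.593 rad), and the hood is steady and held. Handing in.

```bash
python3 - <<'E'
from h import *
hood();print(bot.hand_in());hood()
E
```

```text
th 0.602 rad err mm 2.4 lat 0.2 [ 5.8 -1.6 -2.6] [-0.23 -1.41 -0.03] w 0.113 [ 0.82  0.42 -0.7   1.68  0.29  1.15  0.11]
the job is handed in; nothing more can be done
None
the job is handed in; nothing more can be done
```

The blue roll is on the spindle and let go, and I handed in at about 16 s still holding the hood steady near 0.60 rad. No verdict is reported.

**Roll:** I took the blue roll farthest from the base (0.54 m away) and lowered it until it touched the brake disc. A later top-view check put its centre at (0.4706, 0.1222), within about 1 mm of the spindle axis.

**Hood:** I raised it to about 0.80 rad (cameras 0.81) and eased it back. The arm reads 0.602 rad and the cameras 0.593. The gripper opening of 0.113 matches the 12 mm bar, and the force on the tool is about 6 N.

**What went wrong or disagreed:**
- **First grasp missed:** the fingers shut on top of the bar. The tips seemed to end about 13 mm short of the TCP, not 11 mm beyond it as the text says. I went about 20 mm lower and the second grasp held.
- **Radius mismatch:** the hood's arc came out 2–3 mm wider than calculated, which briefly loaded the wrist to about 17 N at 0.66 rad until I eased outward.

**Bystanders:** the rolls, core and screwdriver looked unmoved in the last pictures. I did not measure the wrench, caliper, bottle or tray again, but the arm did not go near them.

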